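Open the balm tester

ROBOT

A 6-joint arm with a two-finger parallel gripper is mounted at the origin on a cart in front of the work surface, level with it; the furniture and walls round the work are solid. World frame = base frame: x ahead of the robot, y to its left, z up, the work surface at z = 0. Lengths are in mm, angles in degrees, forces in N, time in s.
With the tool pointing down it reaches from about 275 to 825 mm from the base axis. Payload 4.9 kg.
Tool frame: the origin (TCP) lies between the finger pads; the fingertips stand bot.nose_length ahead of it and the grasp point (between the pads) is the TCP (bot.nose_length is the distance from the TCP to the fingertips, in mm); z points along the fingers, y is the line along which they close (so a half turn about z gives the same grasp; the last joint's range is limited). The gripper opens to 85 mm and grips with 20 to 120 N. Pads are 22 mm wide; open, the fingers measure 114 mm over their backs; the gripper's body (76 mm by 85 mm) begins 54 mm behind the grasp point. The pads swing forward as they close: fully open they stand 13 mm farther back than shut.
Start: joints at [62.899, 18.69, -11.035, 60.275, 0, 82.311], TCP at [182.791, 518.754, 250.281] pointing down, gripper open.
Joint ranges: [-152.03, 152.03], [-55.5, 102.48], [-74.3, 77.21], [-110.64, 120.58], [-84.22, 78.4], [-180, 180]. Speed limits (degrees/s): [147.25, 147.25, 180, 180, 180, 180].

INTERFACE

Orientations are given as a 3x3 rotation matrix whose columns are the frame's x, y, z axes.
In Python, from station import bot, grab_frame, camera_info gives the robot as it stands (bot), with the cameras as plain functions.
- The arm moves only by the tool inch_along, called in YAML: its name, and indented under it one key for each argument. Schema: {"type":"object","properties":{"ticks":{"type":"array","items":{"type":"object","properties":{"d":{"type":"array","items":{"type":"number"},"minItems":3,"maxItems":3},"rotvec":{"type":"array","items":{"type":"number"},"minItems":3,"maxItems":3}},"additionalProperties":false},"minItems":1,"maxItems":20},"jaw":{"type":"number"},"only":{"type":"string"},"quiet":{"type":"boolean"},"lines":{"type":"string"}},"required":["ticks"],"additionalProperties":false}. ticks is a list of rows, 1 to 20 of them, each an object with the fields d (a list: dx, dy, dz in parts of the range, where 1.0 means 800 mm), rotvec (a list: a rotation vector rx, ry, rz in fractions of the full range, 1 being 180 degrees); a field left out counts as zero; each row is the pose to reach, as a shift and turn from the pose commanded when the call began, along the tool's axes at that moment; what a row does not reach only later rows make up. A row lasts 1/10 s, in which the tool goes at most 50 mm and 8.59 degrees, less where a joint would pass 70% of its speed; a pose out of reach is approached as far as the arm can. jaw is the finger opening in mm, set as the call begins (left out keeps the last). The fingers move at their own pace and stop on an object; the grip force is fixed at half the most. Time passes only in rows, so rows that do not move let the fingers close. The tool returns the time, the measured TCP pose, the force, the opening and the grip force at its end. only (a regular expression) keeps the lines of the reply that match it, lines (a string "A,B") keeps lines A to B, and quiet returns only ok. Input that does not fit is refused with a message, and nothing moves.
- bot.state(): the state, without advancing time (a new reading comes with each control period).
- grab_frame(name): name is "scene" or "top"; returns the picture (480x640x3 uint8, red, green, blue); there is no depth.
- camera_info(name): a dict with "K" (3x3 intrinsics, pixels), "R" (3x3) and "t" (3): a world point X has camera coordinates R X + t. Camera axes: x right, y down, z forward; pixel columns grow to the right and rows downward; lengths in mm; the calibration is good to about 2 mm. A picture is of the moment at which its call begins. camera_info takes no time and is no camera call.
- bot.finish_job(): hands the job in; it is judged then, once.
The state is a dict: "time_s": time; "joints": joint angles; "qvel": joint speeds; "joint_efforts": joint torques, N m; "eef_pos": TCP position; "eef_rot": TCP orientation; "force": force on the tool from outside, world axes, zero at the start; "torque": the same for the moment, N m; "grip_width": finger opening in mm; "finger_force": force on a finger pad.
Only numpy, scipy, OpenCV 4.12 (cv2) and the standard library are available. Lean on these libraries where they do the work, as an engineer would, in place of code of your own. Each camera call takes 0.05 s, during which the arm holds its last target. There are 200 camera calls.

TASK

Get the balm tester ready for a customer. Set the spatula down (do not drop it) lengthwise on the white spoon rest, flat and centred, with its wooden handle towards the front edge of the table and its steel blade pointing to the back, and let go of it. Then unscrew the tight metal lid of the square jar counter-clockwise until its thread lets go, with the jar staying down in the recess of its wooden stand, lift the lid straight up and finish holding it, still in the gripper, level and a couple of centimetres above the jar's mouth; leave the other things on the table where they are.

Things in the scene. Friction and masses are not known exactly. Their poses are not given: they have to be found in the camera images.
- spatula: loose balm spatula lying flat, 150 mm long, 45 g. Origin: middle of its length, on its flat underside; x runs along it towards the blade, z up. Dark wooden handle from x = -75 to +10 mm, 12 mm wide, 7 mm thick; steel blade to x = +75 mm, 16 mm wide, 2.5 mm thick. It balances near its origin; grip the handle across its 12 mm width.
- spatula_grip (a point): good grip point in the middle of the handle's thickness, 8 mm behind the spatula's origin (x = -8 mm, 3.5 mm above its underside)
- blade_tip (a point): tip of the spatula's blade (x = +75 mm from the origin)
- spoon_rest: loose white ceramic spoon rest, a flat pear-shaped oval, narrower at its -y end, 126 mm long (its y axis), 68 mm wide and 11 mm high; the longer spatula lies on its level rim, 11 mm above the table. Origin: centre of its underside. Its +y end points to the back of the table (away from the robot), its -y end to the front edge. 0.13 kg.
- stand: fixed wooden tester stand, a block 116 x 116 mm and 24 mm high with a square recess (61 mm wide, 14 mm deep, floor 10 mm above the table) that takes the jar and keeps it from turning. Origin: centre of its underside, z up.
- jar: loose square amber glass jar, 58 x 58 mm, 0.2 to 0.4 kg, standing in the stand's recess with 1.5 mm play on each side. Origin: centre of its underside, z up; shoulder at 50 mm, rim at 71 mm. The round neck has a three-start lug thread. If the lid is pulled up before the thread lets go, the jar comes up with it.
- jar_rim (a point): centre of the jar's mouth, in the plane of its rim, 71 mm above the jar's underside
- lid: round ribbed aluminium twist-off lid, 60 mm across, 20 mm high, 0.12 kg, tight on the jar. Origin: centre of its lower edge (when tight, 6 mm above the jar's shoulder and 15 mm below its rim, x axis parallel to the jar's), z up. It opens counter-clockwise seen from above and takes about 0.5 Nm to start; grip it across its 60 mm side.
- lid_top (a point): centre of the lid's flat top, 20 mm above its lower edge. Turning from tight: level for 6 degrees, then climbing 3 mm; the lugs leave the thread at about 60 degrees (75 is a good stop) and meet the next thread at 90 to 100 degrees. Before that the lid cannot be lifted, afterwards it lifts freely.
- balm_jar_a: bystander: small black balm jar with black lid, 56 mm across, 48 mm high; origin: centre of its underside
- balm_jar_b: bystander: another small black balm jar, same size; origin: centre of its underside
- service_bell: bystander: brass counter bell on a black foot, 84 mm across, 62 mm high; origin: centre of its underside

How it is judged (in metres and radians):
On the way, in this order (a step that is already met when the one before it is completed fails the run):
1. the spatula is brought down to the spoon rest in the fingers (under 8 mm above its rim) (horizontal distance between spatula and spoon_rest below 0.025 m and z of spatula in the frame of spoon_rest below 0.019 m and contact force between the fingers and spatula above 0.3 N), for 0.02 s.
2. the spatula lies released on the spoon rest, lengthwise, blade to the back (horizontal distance between spatula and spoon_rest below 0.025 m and z of spatula in the frame of spoon_rest between 0.008 and 0.014 m and angle between the x axis of spatula and the y axis of spoon_rest, either way round below 0.26 rad and y of blade_tip in the frame of spoon_rest above 0.045 m and angle between spatula's own z axis and vertical below 0.12 rad and contact force between the fingers and spatula below 0.05 N and linear speed of spatula below 0.02 m/s), for 0.2 s.
3. the lid, still over the neck, has been turned over 0.95 rad from tight, the jar seated in the stand (angle between the x axis of lid and the x axis of jar, either way round above 0.95 rad and z of lid in the frame of jar_rim below -0.004 m and contact force between the fingers and lid above 1 N and z of jar in the frame of stand below 0.013 m and angle between jar's own z axis and vertical below 0.06 rad and horizontal distance between jar and stand below 0.006 m), for 0.1 s.
At the end, for the whole second after the job is handed in: Lid held still, its edge 5 to 50 mm above the jar's rim, within 15 mm of the jar's axis, tilted under 0.2 rad, clear of the jar; jar upright in its recess (risen under 3 mm); spatula flat on the rest, middles within 25 mm, within 0.26 rad of lengthwise, blade to the back, not held (all of step 2 and z of lid in the frame of jar_rim between 0.005 and 0.05 m and horizontal distance between lid and jar_rim below 0.015 m and angle between lid's own z axis and vertical below 0.2 rad and contact force between the fingers and lid above 1 N and contact force between lid and jar below 0.1 N and linear speed of lid below 0.02 m/s and z of jar in the frame of stand below 0.013 m and angle between jar's own z axis and vertical below 0.06 rad and horizontal distance between jar and stand below 0.006 m); the arm keeps its last pose, push and grip.
It fails at once if the jar is lifted out of its recess (more than 10 mm) (z of jar in the frame of stand above 0.02 m).
It fails at once if a bystander is moved more than 30 mm (distance of any of balm_jar_a, balm_jar_b, service_bell from where it was at the start of the episode above 0.03 m).
It fails at once if the spoon rest is pushed more than 50 mm (distance of spoon_rest from where it was at the start of the episode above 0.05 m).
It also fails if it takes over 56 s, if anything falls off the work surface, if the arm or the gripper's body presses on something with over 40 N, if the wrist force passes 120 N, or if a joint passes its speed limit or range.

## Working session

There is one attempt and no reset: what is moved stays moved. The work goes in short steps, Python scripts to look and compute and a tool call to move; the robot and the scene stay as the last step left them, time stands still between calls to the robot, and variables do not carry over. Pictures are saved under pics/ and viewed, at most 10 in all, crops included, and the job is handed in when it is done.

```bash
mkdir -p pics; ls; python3 - <<'E'
from station import bot, grab_frame, camera_info
import cv2
for n in("scene","top"):
    c=camera_info(n);print(n,c)
    cv2.imwrite(f"pics/{n}0.png",grab_frame(n)[:,:,::-1])
s=bot.state();print(s['time_s'],s['eef_pos'],s['eef_rot'],bot.nose_length,s['grip_width'])
E
```

```text
pics
station.py
scene {'K': array([[557.36174865,   0.        , 320.59925238],
       [  0.        , 557.36174865, 236.1685017 ],
       [  0.        ,   0.        ,   1.        ]]), 'R': array([[-0.87541913, -0.48322273, -0.01171084],
       [-0.34533794,  0.64220807, -0.68433216],
       [ 0.33820565, -0.59503327, -0.72907637]]), 't': array([484.12060495, 304.86539721, 797.72152795])}
top {'K': array([[438.14755162,   0.        , 319.35800851],
       [  0.        , 438.14755162, 228.14199755],
       [  0.        ,   0.        ,   1.        ]]), 'R': array([[-0.01192006, -0.99919567,  0.03828745],
       [-0.98913865,  0.00617282, -0.14685577],
       [ 0.14650131, -0.03962212, -0.98841664]]), 't': array([-100.89385289,  603.71422282,  825.05724036])}
0.1 [182.55574689 518.32308036 249.61008886] [[-9.43166669e-01  3.32319390e-01 -6.76318472e-04]
 [ 3.32320016e-01  9.43165784e-01 -1.30776919e-03]
 [ 2.03283383e-04 -1.45819847e-03 -9.99998916e-01]] 19.0 85.67311790605352
```

View pics/scene0.png

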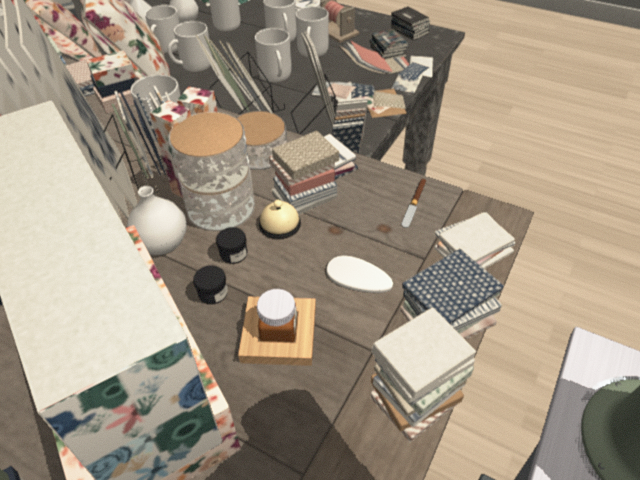

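View pics/top0.png

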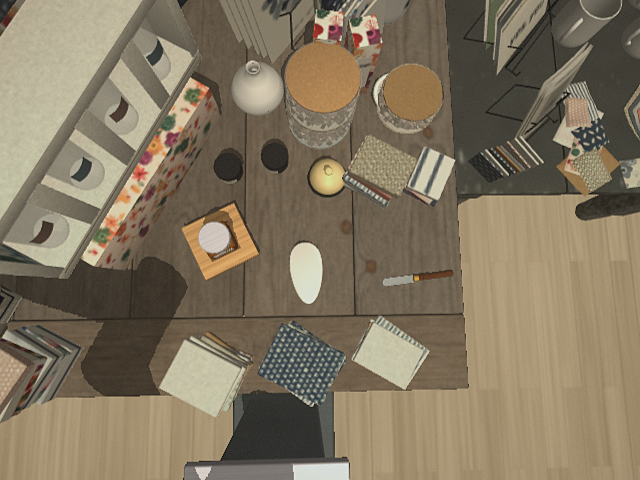

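```bash
cat > h.py <<'E'
from station import bot, grab_frame, camera_info
import numpy as np, cv2
def proj(n,X):
    c=camera_info(n); p=c['K']@(c['R']@np.array(X,float)+c['t']); return p[:2]/p[2]
def ray(n,px):
    c=camera_info(n); o=-c['R'].T@c['t']; d=c['R'].T@np.linalg.inv(c['K'])@np.array([*px,1.]); return o,d/np.linalg.norm(d)
def tri(a,b):
    o1,d1=ray("scene",a);o2,d2=ray("top",b)
    s=np.linalg.lstsq(np.c_[d1,-d2],o2-o1,rcond=None)[0]
    p,q=o1+s[0]*d1,o2+s[1]*d2
    return (p+q)/2,np.linalg.norm(p-q)
def onz(n,px,z):
    o,d=ray(n,px); return o+d*(z-o[2])/d[2]
def crop(src,dst,x,y,w,h,k):
    im=cv2.imread(src)[y:y+h,x:x+w]; im=cv2.resize(im,None,fx=k,fy=k,interpolation=cv2.INTER_CUBIC)
    for i in range(0,w,20): cv2.putText(im,str(x+i),(i*k,8),0,.3,(0,255,0)); cv2.line(im,(i*k,10),(i*k,16),(0,255,0))
    for i in range(0,h,20): cv2.putText(im,str(y+i),(0,i*k),0,.3,(0,255,0)); cv2.line(im,(20,i*k),(26,i*k),(0,255,0))
    cv2.imwrite(dst,im)
E
python3 - <<'E'
from h import *
print(proj("top",[182,518,250]),proj("scene",[182,518,250]))
a=cv2.imread("pics/top0.png");b=cv2.imread("pics/scene0.png")
crop("pics/top0.png","pics/c1.png",175,195,100,95,4);crop("pics/top0.png","pics/c2.png",280,230,180,85,4)
A=cv2.imread("pics/c1.png");B=cv2.imread("pics/c2.png")
o=np.zeros((380+4+340-124,800,3),np.uint8)
crop("pics/top0.png","pics/ct.png",180,195,280,120,0+2) if 0 else None
o=np.zeros((600,800,3),np.uint8)
crop("pics/top0.png","pics/c1.png",177,197,90,86,3);crop("pics/top0.png","pics/c2.png",280,230,180,85,4)
A=cv2.imread("pics/c1.png");B=cv2.imread("pics/c2.png")
o[:A.shape[0],:A.shape[1]]=A;o[260:600,:720]=B;cv2.imwrite("pics/topc.png",o)
crop("pics/scene0.png","pics/scenec.png",235,175,200,195,3)
E
```

```text
[-139.03022359  520.82536456] [428.74887024 846.15018229]
```

View pics/topc.png

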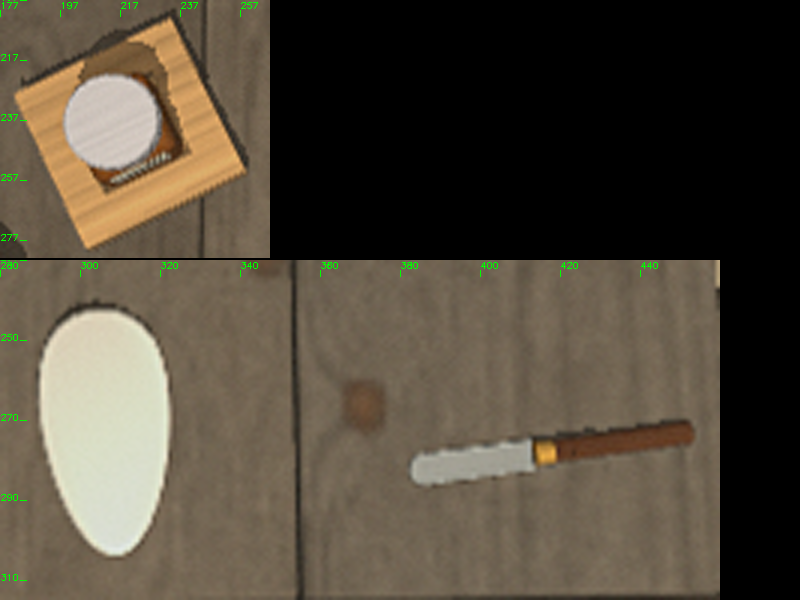

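View pics/scenec.png

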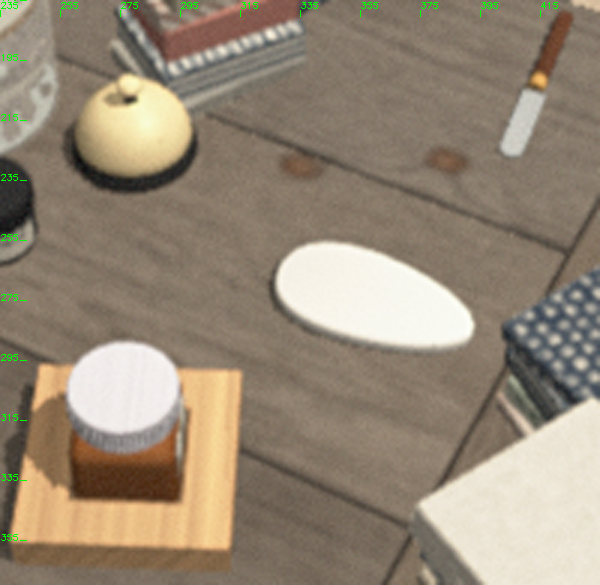

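```bash
python3 - <<'E'
from h import *
np.set_printoptions(precision=1,suppress=True)
lid=tri((276.3,304.3),(214,237.3));print("lidtop",lid)
for n,a,b in(("tip",(405.3,226.7),(382.8,282.8)),("butt",(423.7,179.3),(453.5,273)),("gold/blade",(235+536/3,175+88/3),(280+533/4,230+194/4))):print(n,tri(a,b))
t=onz("top",(382.8,282.8),1.5);h=onz("top",(453.5,273),4);print(t,h,np.linalg.norm(t-h),(t+h)/2,np.degrees(np.arctan2(*(t-h)[1::-1])))
t=onz("scene",(405.3,226.7),1.5);h=onz("scene",(423.7,179.3),4);print(t,h,np.linalg.norm(t-h),(t+h)/2,np.degrees(np.arctan2(*(t-h)[1::-1])))
C=[onz("top",p,24) for p in((182,227.7),(234.3,201.7),(259,253),(206.3,279.7))];print("stand",np.mean(C,0),[np.linalg.norm(C[i]-C[i-1]) for i in range(4)],[np.degrees(np.arctan2(*(C[i]-C[i-1])[1::-1])) for i in range(4)])
# stand top corners in scene
S=[(235+39/3,175+365/3),(235+241/3,175+371/3),(235+230/3,175+549/3),(235+14/3,175+544/3)]
D=[onz("scene",p,24) for p in S];print("stand sc",np.mean(D,0),[np.linalg.norm(D[i]-D[i-1]) for i in range(4)])
print("tri corners",[tri(S[i],b) for i,b in ((0,(234.3,201.7)),(1,(259,253)),(2,(206.3,279.7)),(3,(182,227.7)))])
# rest: white mask moments, compare
for n,box in(("top",(284,236,328,310)),("scene",(322,250,396,296))):
    im=cv2.imread(f"pics/{n}0.png");x0,y0,x1,y1=box
    m=(im[y0:y1,x0:x1].min(2)>165).astype(np.uint8)
    c=max(cv2.findContours(m,0,1)[0],key=cv2.contourArea)[:,0]+[x0,y0]
    W=np.array([onz(n,p,11) for p in c])[:,:2].astype(np.float32)
    r=cv2.minAreaRect(W);mm=cv2.moments(W);print(n,"rest",r,mm['m10']/mm['m00'],mm['m01']/mm['m00'])
    # elongation axis by PCA of area
    th=.5*np.arctan2(2*mm['mu11'],mm['mu20']-mm['mu02']);print(np.degrees(th))
print("rest ends tri",tri((392.7,284.3),(308,304)))
E
```

```text
lidtop (array([580.6,  93.4,  83.5]), np.float64(1.0478265754240839))
tip (array([ 493.6, -238.6,    0. ]), np.float64(1.7749570285132723))
butt (array([ 513. , -386.8,    2.5]), np.float64(0.04148685330708629))
gold/blade (array([ 501.9, -301.2,    5. ]), np.float64(1.2376905955450281))
[ 494.4 -238.     1.5] [ 513.  -386.2    4. ] 149.39757921315737 [ 503.7 -312.1    2.8] 97.13156658752156
[ 492.4 -237.6    1.5] [ 512.5 -385.1    4. ] 148.89753242324448 [ 502.5 -311.3    2.7] 97.77370386035318
stand [582.7  92.4  24. ] [np.float64(116.63581333472163), np.float64(116.68223920828768), np.float64(117.29789658187886), np.float64(116.21834555907009)] [np.float64(26.06266820064748), np.float64(-62.93114023807445), np.float64(-154.159186705747), np.float64(116.74686608323961)]
stand sc [579.8  94.   24. ] [np.float64(117.56509415971557), np.float64(116.47006223963201), np.float64(116.13746138075139), np.float64(114.09818948028474)]
tri corners [(array([661.4,  66.1,  20.8]), np.float64(2.320799178541031)), (array([555.8,  14.9,  21.7]), np.float64(1.5463964622984725)), (array([503.6, 119.1,  21.6]), np.float64(0.8781840798484687)), (array([607.8, 170.4,  19.6]), np.float64(3.4093392997653735))]
top rest ((516.3907470703125, -78.46688842773438), (63.47191619873047, 121.8179931640625), 89.56661224365234) 520.5615025460341 -79.67892113565289
4.254267881950308
scene rest ((515.7691040039062, -79.37358093261719), (124.40933990478516, 67.80500030517578), 4.16427755355835) 519.2071465973837 -79.00646003547877
3.275445252784387
rest ends tri (array([453. , -83.2,  13.9]), np.float64(1.0893895957837194))
```

```bash
cat >> h.py <<'E'
def to(p,ydeg):
    """shift and turn in tool axes from the measured pose to p, tool straight down, closing axis at ydeg"""
    from scipy.spatial.transform import Rotation as Ro
    s=bot.state();R=s['eef_rot'];a=np.radians(ydeg);y=np.array([np.cos(a),np.sin(a),0]);z=np.array([0,0,-1.])
    T=np.c_[np.cross(y,z),y,z]
    print(np.round(R.T@(np.array(p)-s['eef_pos']),1),np.round(Ro.from_matrix(R.T@T).as_rotvec(degrees=True),2),'y now',np.round(np.degrees(np.arctan2(R[1,1],R[0,1])),2))
E
python3 - <<'E'
from h import *
to([504.1,-319.7,120],7.4)
for z in (0,40,60): print(onz("top",(307,321),z),onz("top",(293,320),z))
E
```

```text
[-581.8 -683.4  130.5] [-8.000e-02  4.000e-02  6.319e+01] y now 70.59
[419.21627022 -80.86252165   0.        ] [421.61015125 -52.48718561   0.        ]
[421.6772751  -80.46545109  40.        ] [423.96570139 -53.34009931  40.        ]
[422.90777754 -80.26691581  60.        ] [425.14347646 -53.76655615  60.        ]
```

Careful with the scale: shifts go in shares of 800 mm and turns go in shares of 180 degrees. That gives: -683.5 mm / 800 = -0.8544, 100 mm / 800 = 0.125, 63.2 degrees / 180 = 0.3511.

inch_along:
  ticks:
    - {"d":[-0.0375, -0.045, 0.0063], "rotvec":[0, 0, 0.0222]}
    - {"d":[-0.0775, -0.0913, 0.015], "rotvec":[0, 0, 0.0444]}
    - {"d":[-0.1188, -0.1388, 0.025], "rotvec":[0, 0, 0.0667]}
    - {"d":[-0.1588, -0.1863, 0.035], "rotvec":[0, 0, 0.0889]}
    - {"d":[-0.1988, -0.2338, 0.0438], "rotvec":[0, 0, 0.1111]}
    - {"d":[-0.2388, -0.2813, 0.0525], "rotvec":[0, 0, 0.1333]}
    - {"d":[-0.2788, -0.3275, 0.0625], "rotvec":[0, 0, 0.1556]}
    - {"d":[-0.32, -0.375, 0.0713], "rotvec":[0, 0, 0.1778]}
    - {"d":[-0.36, -0.4225, 0.08], "rotvec":[0, 0, 0.2]}
    - {"d":[-0.4, -0.47, 0.09], "rotvec":[0, 0, 0.2222]}
    - {"d":[-0.44, -0.5175, 0.0988], "rotvec":[0, 0, 0.2444]}
    - {"d":[-0.4813, -0.565, 0.1075], "rotvec":[0, 0, 0.2667]}
    - {"d":[-0.5213, -0.6125, 0.1163], "rotvec":[0, 0, 0.2889]}
    - {"d":[-0.5613, -0.66, 0.125], "rotvec":[0, 0, 0.3111]}
    - {"d":[-0.6013, -0.7063, 0.1338], "rotvec":[0, 0, 0.3333]}
    - {"d":[-0.6425, -0.7538, 0.1425], "rotvec":[0, 0, 0.3511]}
    - {"d":[-0.6825, -0.8013, 0.1525], "rotvec":[0, 0, 0.3511]}
    - {"d":[-0.7125, -0.8375, 0.16], "rotvec":[0, 0, 0.3511]}
    - {"d":[-0.7275, -0.8544, 0.1625], "rotvec":[0, 0, 0.3511]}
    - {"d":[-0.7275, -0.8544, 0.1625], "rotvec":[0, 0, 0.3511]}
  jaw: 40

```text
time_s: 2.1
eef_pos: [504.8, -321.8, 119.2]
eef_rot: [[-0.126, 0.992, -0.0], [0.992, 0.126, -0.0], [-0.0, -0.0, -1.0]]
force: [-0.9, 0.4, -0.9]
grip_width: 40.0
finger_force: 0.0
```

```bash
python3 - <<'E'
from h import *
to([504.1,-319.7,21],7.4)
cv2.imwrite("pics/t1.png",grab_frame("top")[:,:,::-1])
E
```

```text
[ 2.2 -0.5 98.2] [-0.01  0.01 -0.17] y now 7.23
```

In the tool's units: 98 mm / 800 = 0.1225, 96 mm / 800 = 0.12.

inch_along:
  ticks:
    - {"d":[0.0025, 0, 0.0375]}
    - {"d":[0.0025, -0.0006, 0.075]}
    - {"d":[0.0025, -0.0006, 0.1]}
    - {"d":[0.0025, -0.0006, 0.1125]}
    - {"d":[0.0025, -0.0006, 0.12]}
    - {"d":[0.0025, -0.0006, 0.1225]}
    - {"d":[0.0025, -0.0006, 0.1225]}
  jaw: 30

```text
time_s: 2.85
eef_pos: [504.2, -317.4, 23.0]
eef_rot: [[-0.129, 0.992, 0.001], [0.992, 0.129, -0.001], [-0.001, 0.001, -1.0]]
force: [0.2, 0.3, -0.2]
grip_width: 29.7
finger_force: 0.0
```

```bash
python3 - <<'E'
from h import *
cv2.imwrite("pics/s2.png",grab_frame("scene")[:,:,::-1])
crop("pics/s2.png","pics/s2c.png",370,120,110,120,5)
to([504.1,-319.7,21],7.4)
E
```

```text
[-2.  -0.5  2.2] [0.06 0.06 0.  ] y now 7.4
```

View pics/s2c.png

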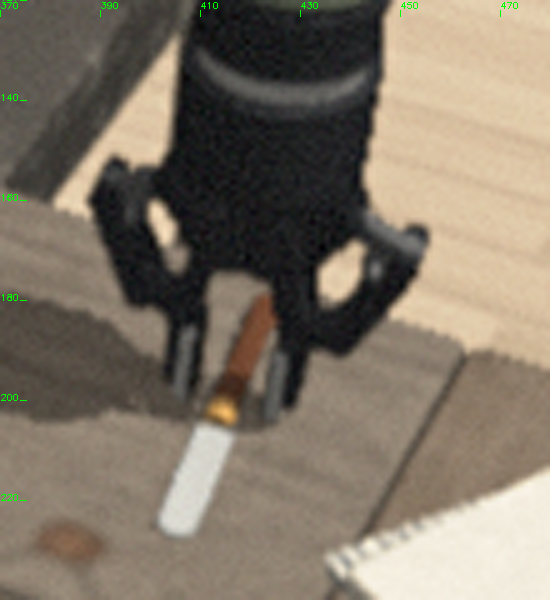

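The scene crop shows the handle running between the open fingers: fingertips at about (405,200) and (425,203), gold collar at (413,203). I'll lower 2 mm and close.

In the tool's units: -2 mm / 800 = -0.0025, 1.5 mm / 800 = 0.0019.

inch_along:
  ticks:
    - {"d":[-0.0013, 0, 0.0019]}
    - {"d":[-0.0025, 0, 0.0025]}
    - {"d":[-0.0025, 0, 0.0025]}
    - {"d":[-0.0025, 0, 0.0025]}

```text
time_s: 3.3
eef_pos: [504.1, -319.5, 20.4]
eef_rot: [[-0.128, 0.992, 0.0], [0.992, 0.128, -0.0], [-0.0, 0.0, -1.0]]
force: [-0.7, 0.8, 0.3]
grip_width: 30.4
finger_force: 0.0
```

inch_along:
  ticks:
    - {}
    - {}
    - {}
    - {}
    - {}
    - {}
    - {}
    - {}
  jaw: 0

```text
time_s: 4.1
eef_pos: [504.2, -319.5, 20.5]
eef_rot: [[-0.129, 0.992, 0.0], [0.992, 0.129, -0.0], [-0.0, 0.0, -1.0]]
force: [-1.1, 0.5, 5.0]
grip_width: 9.2
finger_force: 59.2
```

In the tool's units: -80 mm / 800 = -0.1, -75 mm / 800 = -0.0938.

inch_along:
  ticks:
    - {"d":[0, 0, -0.0125]}
    - {"d":[0, 0, -0.0375]}
    - {"d":[0, 0, -0.0688]}
    - {"d":[0, 0, -0.0938]}
    - {"d":[0, 0, -0.1]}
    - {"d":[0, 0, -0.1]}
    - {"d":[0, 0, -0.1]}

```text
time_s: 4.8
eef_pos: [503.5, -318.9, 99.3]
eef_rot: [[-0.129, 0.992, -0.001], [0.992, 0.129, 0.001], [0.001, -0.001, -1.0]]
force: [-0.4, 0.0, -0.4]
grip_width: 9.4
finger_force: 58.6
```

```bash
python3 - <<'E'
from h import *
for n in("scene","top"):
  cv2.imwrite(f"pics/{n}3.png",grab_frame(n)[:,:,::-1])
crop("pics/scene3.png","pics/s3c.png",360,90,120,120,4);crop("pics/top3.png","pics/t3c.png",370,230,110,100,3)
o=np.zeros((480,810,3),np.uint8);a=cv2.imread("pics/s3c.png");b=cv2.imread("pics/t3c.png");o[:480,:480]=a;o[:300,480:]=b;cv2.imwrite("pics/g3.png",o[:,:800])
print(bot.state()['grip_width'])
E
```

```text
9.32687047097122
```

View pics/g3.png

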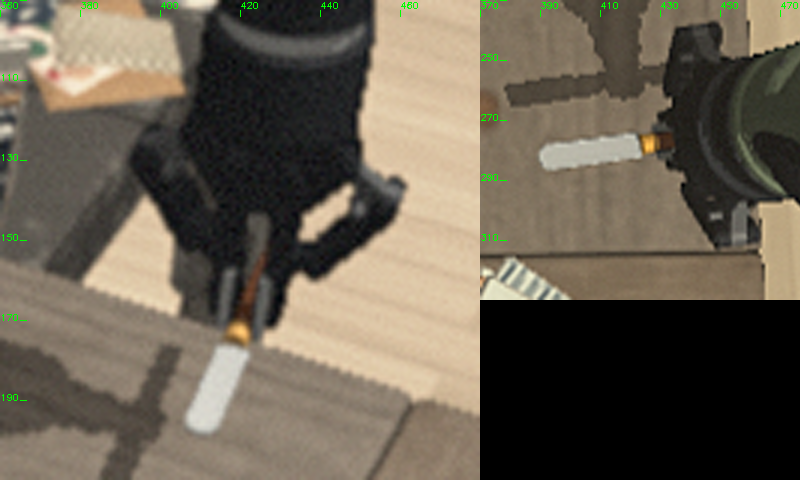

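The spatula is lifted in the fingers. The blade tip is at scene (410,197) and top (390,282), and the collar is at scene (419.5,173) and top (428,278). Next I'll check that it is level and plan the carry.

```bash
python3 - <<'E'
from h import *
np.set_printoptions(precision=1,suppress=True)
t=tri((410,197),(390.2,282.3))[0];c=tri((419.5,173),(428.5,278))[0];print(t,c,tri((422,176),(423,278.5)))
d=t-c;print(np.degrees(np.arctan2(d[1],d[0])),np.degrees(np.arcsin(d[2]/np.linalg.norm(d))))
s=bot.state()['eef_pos'];u=np.array([np.cos(np.radians(97.4)),np.sin(np.radians(97.4))]);print("tip ahead of tcp",u@(t[:2]-s[:2]))
a=np.radians(3.8);g=np.array([518,-79])-8*np.array([np.cos(a),np.sin(a)]);print(g)
to([*g,70],-86.2)
E
```

```text
[ 492.6 -237.8   81.3] [ 501.3 -310.4   82. ] (array([ 496.7, -300.7,   83.8]), np.float64(6.835060547184266))
96.826408149074 -0.5691042612545922
tip ahead of tcp 81.64308134173943
[510.  -79.5]
[236.3  37.5  29.3] [-0.2  0.  93.6] y now 7.39
```

In the tool's units: 236.3 mm / 800 = 0.2954, 230 mm / 800 = 0.2875, 93.6 degrees / 180 = 0.52.

inch_along:
  ticks:
    - {"d":[0.0188, 0.0025, 0], "rotvec":[0, 0, 0.0333]}
    - {"d":[0.0438, 0.0063, 0], "rotvec":[0, 0, 0.0778]}
    - {"d":[0.0688, 0.01, 0], "rotvec":[0, 0, 0.1222]}
    - {"d":[0.0938, 0.015, 0], "rotvec":[0, 0, 0.1667]}
    - {"d":[0.1188, 0.0188, 0], "rotvec":[0, 0, 0.2111]}
    - {"d":[0.1438, 0.0225, 0], "rotvec":[0, 0, 0.2556]}
    - {"d":[0.1688, 0.0263, 0.0025], "rotvec":[0, 0, 0.3]}
    - {"d":[0.1938, 0.0313, 0.0075], "rotvec":[0, 0, 0.3444]}
    - {"d":[0.2188, 0.035, 0.0125], "rotvec":[0, 0, 0.3889]}
    - {"d":[0.2438, 0.0388, 0.02], "rotvec":[0, 0, 0.4333]}
    - {"d":[0.2688, 0.0425, 0.0275], "rotvec":[0, 0, 0.4778]}
    - {"d":[0.2875, 0.0456, 0.0338], "rotvec":[0, 0, 0.5111]}
    - {"d":[0.2954, 0.0469, 0.0366], "rotvec":[0, 0, 0.52]}
    - {"d":[0.2954, 0.0469, 0.0366], "rotvec":[0, 0, 0.52]}
    - {"d":[0.2954, 0.0469, 0.0366], "rotvec":[0, 0, 0.52]}
    - {"d":[0.2954, 0.0469, 0.0366], "rotvec":[0, 0, 0.52]}

```text
time_s: 6.5
eef_pos: [510.9, -80.7, 70.9]
eef_rot: [[0.998, 0.066, -0.0], [0.066, -0.998, -0.0], [-0.0, 0.0, -1.0]]
force: [0.4, -0.3, -0.7]
grip_width: 9.5
finger_force: 58.7
```

```bash
python3 - <<'E'
from h import *
to([510,-79.5,34],-86.2);print(bot.state()['joints'])
E
```

```text
[-0.8 -1.3 36.9] [ 0.01  0.01 -0.02] y now -86.22
[-1.71536356e+01  2.65358826e+01 -2.90883907e+01  3.43814441e+01
 -9.55668840e-03  1.59068302e+02]
```

In the tool's units: 37 mm / 800 = 0.0463, 36 mm / 800 = 0.045.

inch_along:
  ticks:
    - {"d":[0, 0, 0.0125]}
    - {"d":[-0.0013, -0.0013, 0.025]}
    - {"d":[-0.0013, -0.0013, 0.035]}
    - {"d":[-0.0013, -0.0013, 0.0413]}
    - {"d":[-0.0013, -0.0013, 0.045]}
    - {"d":[-0.0013, -0.0013, 0.0463]}
    - {"d":[-0.0013, -0.0013, 0.0463]}

```text
time_s: 7.2
eef_pos: [509.8, -79.3, 33.9]
eef_rot: [[0.998, 0.066, -0.0], [0.066, -0.998, -0.0], [-0.0, 0.0, -1.0]]
force: [1.0, -0.8, -0.8]
grip_width: 9.4
finger_force: 58.7
```

inch_along:
  ticks:
    - {"d":[0, 0, 0.0006]}
    - {"d":[0, 0, 0.0013]}
    - {"d":[0, 0, 0.0013]}
    - {"d":[0, 0, 0.0013]}

```text
time_s: 7.6
eef_pos: [509.9, -79.3, 33.1]
eef_rot: [[0.998, 0.066, 0.0], [0.066, -0.998, -0.0], [0.0, 0.0, -1.0]]
force: [0.2, 0.1, -0.6]
grip_width: 9.8
finger_force: 58.7
```

inch_along:
  ticks:
    - {"d":[0, 0, 0.0006]}
    - {"d":[0, 0, 0.0013]}
    - {"d":[0, 0, 0.0013]}
    - {"d":[0, 0, 0.0013]}

```text
time_s: 8.0
eef_pos: [509.8, -79.3, 32.0]
eef_rot: [[0.998, 0.066, -0.0], [0.066, -0.998, -0.0], [-0.0, 0.0, -1.0]]
force: [-0.1, 0.0, -0.8]
grip_width: 9.8
finger_force: 58.7
```

In the tool's units: 0.5 mm / 800 = 0.0006, 0.3 mm / 800 = 0.0004.

inch_along:
  ticks:
    - {"d":[0, 0, 0.0004]}
    - {"d":[0, 0, 0.0006]}
    - {"d":[0, 0, 0.0006]}
    - {"d":[0, 0, 0.0006]}

```text
time_s: 8.4
eef_pos: [509.8, -79.3, 31.5]
eef_rot: [[0.998, 0.066, 0.0], [0.066, -0.998, -0.0], [0.0, 0.0, -1.0]]
force: [-0.8, 0.8, 0.5]
grip_width: 9.5
finger_force: 58.8
```

inch_along:
  ticks:
    - {"d":[0, 0, 0.0004]}
    - {"d":[0, 0, 0.0006]}
    - {"d":[0, 0, 0.0006]}
    - {"d":[0, 0, 0.0006]}

```text
time_s: 8.8
eef_pos: [509.8, -79.3, 31.5]
eef_rot: [[0.998, 0.066, 0.0], [0.066, -0.998, -0.0], [0.0, 0.0, -1.0]]
force: [-1.2, -0.1, 5.7]
grip_width: 9.4
finger_force: 59.5
```

inch_along:
  ticks:
    - {"d":[0, 0, 0.0004]}
    - {"d":[0, 0, 0.0006]}
    - {"d":[0, 0, 0.0006]}
    - {"d":[0, 0, 0.0006]}

```text
time_s: 9.2
eef_pos: [509.8, -79.3, 31.5]
eef_rot: [[0.998, 0.066, 0.0], [0.066, -0.998, -0.0], [0.0, 0.0, -1.0]]
force: [-3.3, -0.1, 11.4]
grip_width: 9.7
finger_force: 60.1
```

Contact at the expected height. I'll ease the press slightly and release.

In the tool's units: -0.6 mm / 800 = -0.0008.

inch_along:
  ticks:
    - {"d":[0, 0, -0.0008]}
    - {"d":[0, 0, -0.0008]}

```text
time_s: 9.4
eef_pos: [509.8, -79.3, 31.5]
eef_rot: [[0.998, 0.066, 0.0], [0.066, -0.998, -0.0], [0.0, 0.0, -1.0]]
force: [-1.8, -0.1, 6.8]
grip_width: 9.5
finger_force: 59.5
```

inch_along:
  ticks:
    - {}
    - {}
    - {}
    - {}
    - {}
    - {}
  jaw: 34

```text
time_s: 10.0
eef_pos: [509.7, -79.3, 31.0]
eef_rot: [[0.998, 0.066, -0.0], [0.066, -0.998, 0.0], [-0.0, -0.0, -1.0]]
force: [0.1, -0.7, -0.6]
grip_width: 33.9
finger_force: 0.0
```

inch_along:
  ticks:
    - {"d":[0, 0, -0.0063]}
    - {"d":[0, 0, -0.0188]}
    - {"d":[0, 0, -0.0438]}
    - {"d":[0, 0, -0.0813]}
    - {"d":[0, 0, -0.125]}
    - {"d":[0, 0, -0.135]}
    - {"d":[0, 0, -0.135]}

```text
time_s: 10.7
eef_pos: [511.2, -79.7, 141.3]
eef_rot: [[0.998, 0.066, 0.004], [0.066, -0.998, -0.001], [0.004, 0.002, -1.0]]
force: [0.4, 0.2, -0.2]
grip_width: 33.7
finger_force: 0.0
```

```bash
python3 - <<'E'
from h import *
p=np.mean([[581.6,93.2]],0)
to([581.3,93.2,140],12)
print(bot.state()['joints'])
E
```

```text
[  81.4 -167.9    1.3] [  0.27  -0.1  -98.21] y now -86.21
[-1.70397484e+01  2.10019994e+01 -2.51516495e+01  4.35953109e+01
  1.58537518e-04  1.59171035e+02]
```

In the tool's units: -168 mm / 800 = -0.21, -155 mm / 800 = -0.1938, -66.2 degrees / 180 = -0.3678.

inch_along:
  ticks:
    - {"d":[0.0188, -0.0375, 0], "rotvec":[0, 0, -0.0444]}
    - {"d":[0.0388, -0.0813, 0], "rotvec":[0, 0, -0.0889]}
    - {"d":[0.0588, -0.1225, 0], "rotvec":[0, 0, -0.1333]}
    - {"d":[0.0788, -0.1625, 0], "rotvec":[0, 0, -0.1778]}
    - {"d":[0.0938, -0.1938, 0], "rotvec":[0, 0, -0.2222]}
    - {"d":[0.1013, -0.21, 0.0013], "rotvec":[0, 0, -0.2667]}
    - {"d":[0.1013, -0.21, 0.0013], "rotvec":[0, 0, -0.3111]}
    - {"d":[0.1013, -0.21, 0.0013], "rotvec":[0, 0, -0.3556]}
    - {"d":[0.1013, -0.21, 0.0013], "rotvec":[0, 0, -0.3678]}
    - {"d":[0.1013, -0.21, 0.0013], "rotvec":[0, 0, -0.3678]}
    - {"d":[0.1013, -0.21, 0.0013], "rotvec":[0, 0, -0.3678]}
  jaw: 78

```text
time_s: 11.8
eef_pos: [578.8, 93.6, 137.0]
eef_rot: [[0.343, 0.939, -0.002], [0.939, -0.343, -0.0], [-0.001, -0.002, -1.0]]
force: [-0.9, -1.0, 0.2]
grip_width: 77.9
finger_force: 0.0
```

```bash
python3 - <<'E'
from h import *
to([581,93.3,82],-20)
for n in("scene","top"):
  cv2.imwrite(f"pics/{n}4.png",grab_frame(n)[:,:,::-1])
crop("pics/scene4.png","pics/s4c.png",220,210,180,170,3);crop("pics/top4.png","pics/t4c.png",284,235,48,80,5)
o=np.zeros((510,790,3),np.uint8);a=cv2.imread("pics/s4c.png");b=cv2.imread("pics/t4c.png");o[:510,:540]=a;o[:400,545:785]=b;cv2.imwrite("pics/g4.png",o)
E
```

```text
[ 0.5  2.3 55. ] [-0.1   0.04 -0.07] y now -20.07
```

View pics/g4.png

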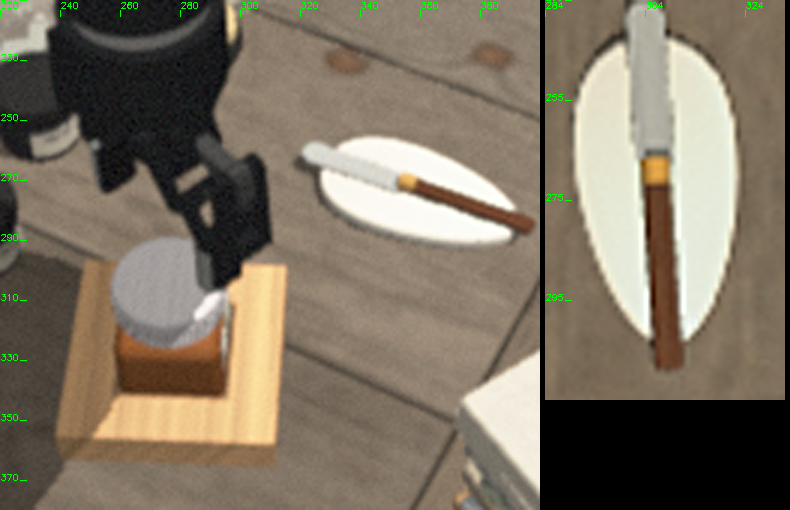

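The spatula lies lengthwise and centred on the rest, collar near top (305,269) and blade to the back. Now descending over the lid.

In the tool's units: 50 mm / 800 = 0.0625, 45 mm / 800 = 0.0563.

inch_along:
  ticks:
    - {"d":[0.0006, 0.0019, 0.0125]}
    - {"d":[0.0006, 0.0025, 0.03]}
    - {"d":[0.0006, 0.0025, 0.045]}
    - {"d":[0.0006, 0.0025, 0.0563]}
    - {"d":[0.0006, 0.0025, 0.0625]}
    - {"d":[0.0006, 0.0025, 0.0625]}
    - {"d":[0.0006, 0.0025, 0.0625]}

```text
time_s: 12.6
eef_pos: [581.7, 93.5, 88.2]
eef_rot: [[0.342, 0.94, 0.0], [0.94, -0.342, 0.0], [0.0, 0.0, -1.0]]
force: [0.8, -0.2, -0.5]
grip_width: 78.2
finger_force: 0.0
```

```bash
python3 - <<'E'
from h import *
to([581,93.3,82],-20)
for n in("scene","top"):
  cv2.imwrite(f"pics/{n}5.png",grab_frame(n)[:,:,::-1])
crop("pics/scene5.png","pics/s5c.png",230,250,90,110,5);crop("pics/top5.png","pics/t5c.png",165,190,80,100,4)
o=np.zeros((550,780,3),np.uint8);a=cv2.imread("pics/s5c.png");b=cv2.imread("pics/t5c.png");o[:550,:450]=a;o[:400,455:775]=b;cv2.imwrite("pics/g5.png",o)
E
```

```text
[-0.4 -0.6  6.2] [ 0.01 -0.   -0.01] y now -20.01
```

View pics/g5.png

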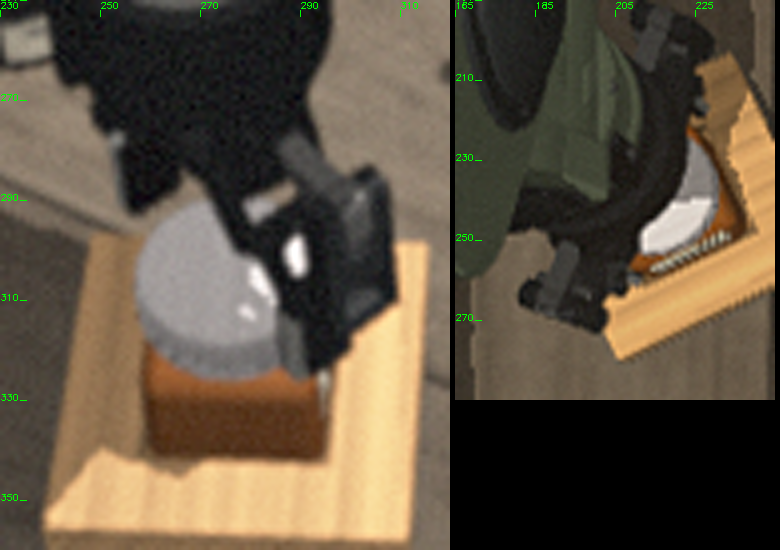

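```bash
python3 - <<'E'
from h import *
c=np.array([581.5,93.5]);y=np.array([.94,-.342]);x=np.array([.342,.94])
for s in(1,-1):
  for z in(69,75,80):print(s,z,[np.round(proj("scene",[*(c+s*y*40+w*x),z])) for w in(-11,11)])
E
```

```text
1 69 [array([266., 291.]), array([256., 298.])]
1 75 [array([266., 289.]), array([255., 296.])]
1 80 [array([266., 287.]), array([255., 294.])]
-1 69 [array([297., 321.]), array([286., 329.])]
-1 75 [array([297., 319.]), array([286., 327.])]
-1 80 [array([297., 317.]), array([286., 325.])]
```

The visible fingertip at about (286,325) sits at z≈80 with the fingers open. I'll go down 8 mm, so the closed pads cover the lid's side, and grip.

In the tool's units: 8 mm / 800 = 0.01, 4 mm / 800 = 0.005.

inch_along:
  ticks:
    - {"d":[0, -0.0006, 0.005]}
    - {"d":[0, -0.0006, 0.01]}
    - {"d":[0, -0.0006, 0.01]}
    - {"d":[0, -0.0006, 0.01]}

```text
time_s: 13.1
eef_pos: [580.9, 93.6, 79.9]
eef_rot: [[0.342, 0.94, -0.0], [0.94, -0.342, -0.0], [-0.0, -0.0, -1.0]]
force: [-0.9, -0.8, -0.5]
grip_width: 78.2
finger_force: 0.0
```

inch_along:
  ticks:
    - {}
    - {}
    - {}
    - {}
    - {}
    - {}
    - {}
  jaw: 40

```text
time_s: 13.8
eef_pos: [581.3, 93.6, 80.5]
eef_rot: [[0.342, 0.94, 0.001], [0.94, -0.342, -0.0], [0.0, 0.001, -1.0]]
force: [-2.0, 0.2, 5.2]
grip_width: 58.6
finger_force: 63.4
```

In the tool's units: -0.7 mm / 800 = -0.0009, -0.6 mm / 800 = -0.0008, -20 degrees / 180 = -0.1111.

inch_along:
  ticks:
    - {"rotvec":[0, 0, -0.0167]}
    - {"rotvec":[0, 0, -0.0333]}
    - {"d":[0, 0, -0.0003], "rotvec":[0, 0, -0.0556]}
    - {"d":[0, 0, -0.0005], "rotvec":[0, 0, -0.0778]}
    - {"d":[0, 0, -0.0008], "rotvec":[0, 0, -0.1]}
    - {"d":[0, 0, -0.0009], "rotvec":[0, 0, -0.1111]}
    - {"d":[0, 0, -0.0009], "rotvec":[0, 0, -0.1111]}

```text
time_s: 14.5
eef_pos: [581.6, 93.6, 81.1]
eef_rot: [[0.0, 1.0, 0.001], [1.0, -0.0, 0.0], [0.0, 0.001, -1.0]]
force: [0.6, -0.1, 4.2]
grip_width: 58.8
finger_force: 63.5
```

inch_along:
  ticks:
    - {"d":[0, 0, -0.0003], "rotvec":[0, 0, -0.0222]}
    - {"d":[0, 0, -0.0005], "rotvec":[0, 0, -0.0444]}
    - {"d":[0, 0, -0.0008], "rotvec":[0, 0, -0.0667]}
    - {"d":[0, 0, -0.001], "rotvec":[0, 0, -0.0889]}
    - {"d":[0, 0, -0.0013], "rotvec":[0, 0, -0.1111]}
    - {"d":[0, 0, -0.0013], "rotvec":[0, 0, -0.1111]}

```text
time_s: 15.1
eef_pos: [580.9, 93.6, 81.5]
eef_rot: [[-0.341, 0.94, -0.0], [0.94, 0.341, -0.0], [0.0, -0.0, -1.0]]
force: [0.7, -0.6, 0.5]
grip_width: 58.4
finger_force: 63.9
```

```bash
python3 -c "
from h import *
s=bot.state();print(s['torque'],s['force'])"
```

```text
[-0.03587335 -0.05626083 -0.02289427] [ 0.67108844 -0.59787541  0.47988188]
```

In the tool's units: -1 mm / 800 = -0.0013, -0.9 mm / 800 = -0.0011, -37 degrees / 180 = -0.2056.

inch_along:
  ticks:
    - {"d":[0, 0, -0.0004], "rotvec":[0, 0, -0.0222]}
    - {"d":[0, 0, -0.0006], "rotvec":[0, 0, -0.0444]}
    - {"d":[0, 0, -0.0009], "rotvec":[0, 0, -0.0667]}
    - {"d":[0, 0, -0.0011], "rotvec":[0, 0, -0.0889]}
    - {"d":[0, 0, -0.0013], "rotvec":[0, 0, -0.1111]}
    - {"d":[0, 0, -0.0013], "rotvec":[0, 0, -0.1333]}
    - {"d":[0, 0, -0.0013], "rotvec":[0, 0, -0.1556]}
    - {"d":[0, 0, -0.0013], "rotvec":[0, 0, -0.1778]}
    - {"d":[0, 0, -0.0013], "rotvec":[0, 0, -0.2]}
    - {"d":[0, 0, -0.0013], "rotvec":[0, 0, -0.2056]}
    - {"d":[0, 0, -0.0013], "rotvec":[0, 0, -0.2056]}
    - {"d":[0, 0, -0.0013], "rotvec":[0, 0, -0.2056]}
    - {"d":[0, 0, -0.0013], "rotvec":[0, 0, -0.2056]}

```text
time_s: 16.4
eef_pos: [581.1, 93.6, 82.7]
eef_rot: [[-0.838, 0.546, -0.0], [0.546, 0.838, -0.0], [-0.0, -0.0, -1.0]]
force: [1.5, -0.5, -1.4]
grip_width: 58.3
finger_force: 64.4
```

```bash
python3 - <<'E'
from h import *
for n in("scene","top"):
  cv2.imwrite(f"pics/{n}6.png",grab_frame(n)[:,:,::-1])
crop("pics/scene6.png","pics/s6c.png",230,250,90,110,5);crop("pics/top6.png","pics/t6c.png",165,190,80,100,4)
o=np.zeros((550,780,3),np.uint8);a=cv2.imread("pics/s6c.png");b=cv2.imread("pics/t6c.png");o[:550,:450]=a;o[:400,455:775]=b;cv2.imwrite("pics/g6.png",o)
s=bot.state();print(s['torque'],s['force'])
E
```

```text
[-0.14748595 -0.36276098 -0.09723154] [ 1.69400167 -0.67592639 -2.12227925]
```

View pics/g6.png

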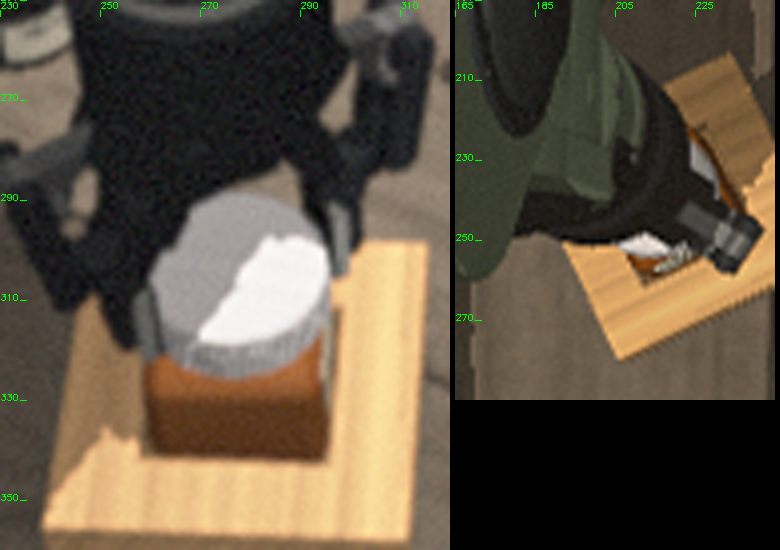

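The lid is held and has turned about 77°, and the jar looks seated with its base at (262,340). A 2 mm test lift will show whether the thread has let go.

In the tool's units: -3 mm / 800 = -0.0038, -1 mm / 800 = -0.0013.

inch_along:
  ticks:
    - {"d":[0, 0, -0.0013]}
    - {"d":[0, 0, -0.0038]}
    - {"d":[0, 0, -0.0038]}
    - {"d":[0, 0, -0.0038]}
    - {"d":[0, 0, -0.0038]}

```text
time_s: 17.0
eef_pos: [581.0, 93.9, 85.8]
eef_rot: [[-0.839, 0.545, -0.0], [0.545, 0.839, 0.0], [0.0, 0.0, -1.0]]
force: [0.7, 0.2, -2.2]
grip_width: 58.2
finger_force: 64.4
```

```bash
python3 - <<'E'
from h import *
n="scene";F=[]
for i in range(4):
  a=grab_frame(n);F.append(bot.state()['force'][2])
print(F);cv2.imwrite("pics/scene7.png",a[:,:,::-1])
a=cv2.imread("pics/scene6.png")[325:352,255:300].astype(float);b=cv2.imread("pics/scene7.png")[325:352,255:300].astype(float)
print("jar bottom image shift",cv2.phaseCorrelate(a.mean(2),b.mean(2)),abs(a-b).mean())
E
```

```text
[np.float64(-1.446439213361342), np.float64(-1.1281705732716723), np.float64(-0.8144744669476374), np.float64(-2.6122203605624943)]
jar bottom image shift ((0.577396874405423, 0.49291698735687817), 0.9964494670923539) 3.0622770919067217
```

Only the lid's weight hangs on the tool and the jar has not risen, so the lid is free. Lifting straight up.

In the tool's units: -33 mm / 800 = -0.0413, -32 mm / 800 = -0.04.

inch_along:
  ticks:
    - {"d":[0, 0, -0.0038]}
    - {"d":[0, 0, -0.01]}
    - {"d":[0, 0, -0.0175]}
    - {"d":[0, 0, -0.0263]}
    - {"d":[0, 0, -0.035]}
    - {"d":[0, 0, -0.04]}
    - {"d":[0, 0, -0.0413]}
    - {"d":[0, 0, -0.0413]}
    - {"d":[0, 0, -0.0413]}
    - {"d":[0, 0, -0.0413]}
    - {"d":[0, 0, -0.0413]}
    - {"d":[0, 0, -0.0413]}
    - {"d":[0, 0, -0.0413]}

```text
time_s: 18.5
eef_pos: [581.0, 93.7, 118.7]
eef_rot: [[-0.839, 0.545, -0.0], [0.545, 0.839, -0.0], [0.0, -0.0, -1.0]]
force: [-0.3, 0.1, -0.4]
grip_width: 58.6
finger_force: 64.8
```

```bash
python3 - <<'E'
from h import *
for n in("scene","top"):
  cv2.imwrite(f"pics/{n}8.png",grab_frame(n)[:,:,::-1])
crop("pics/scene8.png","pics/s8c.png",225,230,200,140,4)
E
```

```text
(no output)
```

View pics/s8c.png

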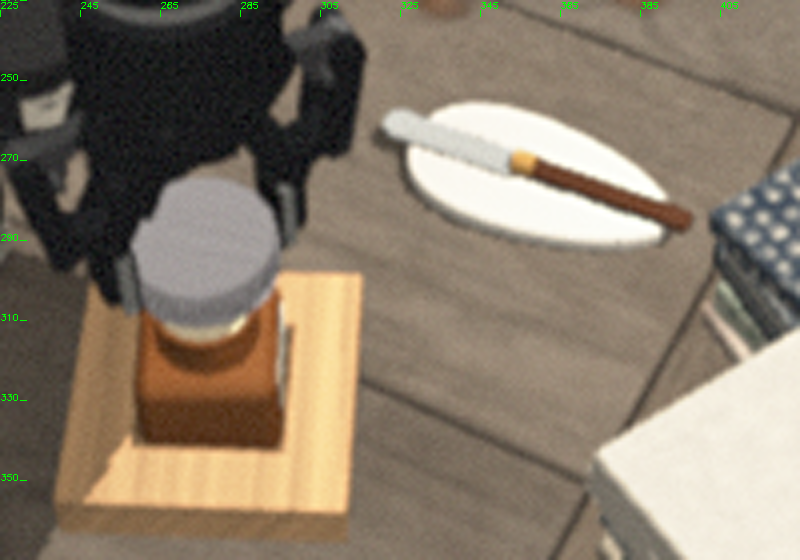

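The lid is held level above the jar, with the pale neck showing below it at (272,313). The jar is seated and the spatula is on the rest.

```bash
python3 -c "
from station import bot, grab_frame, camera_info
print(bot.finish_job())"
```

```text
the job is handed in; nothing more can be done
None
```

I handed the job in at about 18.6 s, and no verdict came back: the spatula lies released, lengthwise and centred on the spoon rest with its blade to the back, and the unscrewed lid is held level about 23 mm above the jar's mouth, with the jar still seated in its stand.

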